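# Set and lock the brace length jig

### The job

Clear the finished brace side bar off the length jig: lay it flat in the green tray, lowering it in rather than dropping it. Then slide the blue grip along its track until its centre line is level with the tip of the red pointer (not the white one), and after that turn the orange lock collar clockwise until its tab is on the red locked mark, pointing straight along the jig away from the track. Let go of everything, and do not disturb the jar, the can or the brace shell standing round the jig.

Things in the scene. Friction and masses are not known exactly. Their poses are not given: they have to be found in the camera images.
- jig: Fixed grey board 100 mm wide (x), y -190 to +285 mm, top 22 mm above the bench; origin on the bench under mid-track. Track along y: two rails at x +-30 mm, tops 28 mm above the bench, end stops 36 mm high at y +-176 mm. Collar axis at x 0, y +222 mm; locked mark: red stripe at x 0, y +272 mm. Place and yaw vary.
- grip (a joint): Slide of the blue grip, 0 to 0.27 m, growing to jig +y; at 0.135 the grip is at jig y 0. Stays where it is left; about 2.5 N to move it. Starts near the middle, so the red pointer may be on either side.
- grip_top (a point): Centre of the top of the blue grip, 85 mm above the bench, on its white centre line; axes as the jig. The grip is an upright block 60 mm in jig x, 20 mm thick in jig y, from 37 to 85 mm above the bench, on an aluminium carriage 80 x 36 x 8 mm that runs on the rails.
- red_pointer: Fixed red pointer block, 34 x 18 x 25 mm high, clipped to the far (+x) edge of the jig board; axes as the jig, origin on the bench at the jig's centre line (jig x 0), level with the pointer's tip. Red and white pointers change places from run to run.
- red_pointer_tip (a point): Tip of the red pointer's arrow head, jig x +43.5 mm, 25 mm above the bench; axes as the jig. The grip is right when grip_top has the same jig y.
- white_pointer: Fixed white pointer, the same shape, marking another length: not the target.
- collar (a joint): Turn of the orange lock collar, 0 to 2.2 rad, growing clockwise seen from above. At 0 its tab points to jig -x (open side); locked at 1.571, when the tab points to jig +y over the red mark. It has no stop there. Starts between 0.2 and 0.7; about 0.06 N m to turn; it stays where it is left.
- collar_axis (a point): Centre of the collar's top, on its upright axis, 59 mm above the bench. The collar is a ribbed ring of 56 mm outer diameter, 36 mm high (23 to 59 mm above the bench); a steel post on its axis stands to 72 mm above the bench, 24 mm in diameter. One radial tab.
- tab_tip (a point): Outer end of the collar's tab, top, 60 mm from the axis, 42 mm above the bench. The tab is 12 mm wide and 14 mm high (28 to 42 mm above the bench) with a white line.
- bar: Loose aluminium brace side bar, 140 x 18 x 12 mm with 32 mm discs of the same thickness at both ends (172 mm overall), green band at its middle; long axis is its x, origin under its centre, 0.1 to 0.2 kg. It lies across the rails (underside 28 mm above the bench) where the grip has to go.
- tray: Fixed open green tray, outside 240 (its x) x 130 (its y) x 40 mm high, walls and floor 5 mm; origin under its centre. Room for the bar flat along x.
- jar: Amber jar with black lid, 68 mm diameter, 115 mm high, loose; origin under its centre. Leave alone.
- can: Can with a blue label, 66 mm diameter, 135 mm high, loose; origin under its centre. Leave alone.
- shell: Loose skin-coloured half-round brace shell lying arch up, about 90 mm wide (x), 150 mm long (y), 41 mm high, with a black strap; origin under its centre, on the robot's side of the jig. Leave alone.

How it is judged:
By the outcome, as a careful person would: the job done as asked, in the order asked, and still so for the second after the job is handed in, with the robot touching nothing.
It also fails if it takes over 72 s, if anything falls off the work surface, if the arm or the gripper's body presses on something with over 40 N, if the wrist force passes 120 N, or if a joint passes its speed limit or range.

### The arm

A 6-joint arm with a two-finger parallel gripper is mounted at the origin on the work surface. World frame = base frame: x ahead of the robot, y to its left, z up, the work surface at z = 0. Lengths are in m, angles in rad, forces in N, time in s.
With the tool pointing down it reaches from about 0.325 to 0.85 m from the base axis. Payload 4.4 kg.
Tool frame: the origin (TCP) lies at the very end of the fingers, on their centre line; the grasp point (between the pads) lies 19 mm behind it (bot.pinch_z is the distance from the TCP to the grasp point, in m); z points along the fingers, y is the direction in which the jaws open and shut (so a half turn about z gives the same grasp; the last joint's range is limited). The gripper opens to 94 mm and grips with 3 to 60 N. Pads are 16 mm wide; open, the fingers measure 119 mm over their backs; the gripper's body (75 mm by 177 mm) begins 78 mm behind the grasp point.
Start: joints at [-1.383, 0.207, 1.542, -0, 1.393, -0.15], TCP at [0.191, -0.543, 0.17] pointing down, gripper open.
Joint ranges: [-2.73, 2.73], [-0.86, 2.22], [0.23, 2.46], [-1.11, 4.25], [0.08, 2.63], [-2.82, 2.82]. Speed limits (rad/s): [2.79, 2.79, 3.14, 3.14, 3.14, 3.14].

### API

Orientations are given as a unit quaternion [x, y, z, w].
In Python, from station import telemetry, vision, bot, search_frame, cut_out gives the robot as it stands. The module is installed in compiled form; this text tells all that it offers.
- The arm moves only by the tool step_arm, never from a script. Its argument "motion" is a list of rows, each an object with "slide": the shift along the tool's x, y, z in mm, a list of three; "rotation": the turn, a rotation vector about the tool's x, y, z in degrees, a list of three. In form: [{"slide": [tx, ty, tz], "rotation": [wx, wy, wz]}, ...]. A call has 1 to 10 rows; each row is the pose to reach, as a shift and turn from the pose commanded when the call began, along the tool's axes at that moment; what a row does not reach only later rows make up. A row lasts 1/8 s, in which the tool goes at most 62.5 mm and 10.7 degrees, less where a joint would pass 70% of its speed; a pose out of reach is approached as far as the arm can. A call with a gripper value outside its range is refused whole. "grip" is the opening, from 0 (shut) to 1 (fully open), set as the call begins (left out, the last holds). The fingers move at their own pace and stop on an object; "newtons" is the grip in N (left out, the last holds). Time passes only in rows, so rows that repeat a pose let the fingers close. It gives the time, the measured TCP pose, the force and the opening at its end, in the units of the state.
- telemetry.sense(): the state, without advancing time (a new reading comes with each control period).
- vision.snapshot(name): name is "scene" or "side" or "wrist"; returns a dict with "color" (400x640x3 uint8, red, green, blue), "z_map" (400x640 float32, m along the optical axis (not along the pixel's ray), 0 where there is no reading), "fov_y" (degrees; the focal length in pixels is half the picture's height over the tangent of half this angle, whatever the lens; pixels are square), "cx", "cy" (the principal point, pixels), "dist" ([k1, k2, p1, p2, k3] as OpenCV has them; the pictures are not rectified), "R" (3x3) and "t" (3): a world point X has camera coordinates R X + t. Camera axes: x right, y down, z forward; pixel columns grow to the right and rows downward; lengths in m; the calibration is good to about 2 mm. A picture is of the moment at which its call begins.
- bot.job_done(): hands the job in, once; it reports no verdict.
Trained networks look in the newest picture that a camera, given by its name, has taken for a name from the list of things; names that differ only in an ending like _2 or _b are one class to them, and where a whole thing is asked for, a point or a joint stands for the part that bears it (a point fixed in the world has none). Each returns a list of dicts, best first, with "conf" (0 to 1); they miss things now and then, are a little off and sometimes report something else, mostly with a low value. They report only what shows in the picture. A call takes as long as a camera call.
- search_frame(camera, name): "extent" ([left, top, right, bottom] in pixels, round what is visible of it).
- cut_out(camera, name): "region" (400x640 bool, what is visible of it) and "extent" ([left, top, right, bottom] in pixels, round what is visible of it).
The state is a dict: "time_s": time; "qpos": joint angles; "qd": joint speeds; "joint_efforts": joint torques, N m; "tcp_pos": TCP position; "eef_rot": TCP orientation; "contact_force": force on the tool from outside, world axes, zero at the start; "moment": the same for the moment, N m; "gripper_width": finger opening in m.
Only numpy, scipy, OpenCV 4.12 (cv2) and the standard library are available. Lean on these libraries where they do the work, as an engineer would, in place of code of your own. Each camera call takes 0.05 s, during which the arm holds its last target. There are 200 camera calls.

## Working session

There is one attempt and no reset: what is moved stays moved. The work goes in short steps, Python scripts to look and compute and a tool call to move; the robot and the scene stay as the last step left them, time stands still between calls to the robot, and variables do not carry over. Pictures are saved under pics/ and viewed, about 8 in all and at most 12, crops included, and the job is handed in when it is done.

Besides the shell and the picture viewer there is one more tool, called after ">>>" as name(argument=value, ...), one argument or row to a line, values as JSON. step_arm: Moves the arm, as the interface text tells. Its arguments: {"type":"object","properties":{"motion":{"type":"array"},"grip":{"type":"number"},"newtons":{"type":"number"}},"required":["motion"]}

```bash
mkdir -p pics; cat > h.py <<'E'
import numpy as np, cv2
from station import telemetry, vision, bot, search_frame, cut_out
def cam(s):
    f=200/np.tan(np.radians(s["fov_y"])/2)
    return np.array([[f,0,s["cx"]],[0,f,s["cy"]],[0,0,1]]),np.array(s["dist"],float),np.array(s["R"]),np.array(s["t"])
def cloud(s):
    K,d,R,t=cam(s); v,u=np.mgrid[0:400,0:640]
    n=cv2.undistortPoints(np.stack([u,v],-1).reshape(-1,1,2).astype(float),K,d).reshape(400,640,2)
    z=s["z_map"].astype(float); P=np.dstack([n*z[...,None],z])
    X=(P-t)@R; X[z<=0]=np.nan
    return X
def onplane(s,uv,z):
    K,d,R,t=cam(s); n=cv2.undistortPoints(np.array(uv,float).reshape(-1,1,2),K,d).reshape(-1,2)
    r=np.c_[n,np.ones(len(n))]@R; c=-R.T@t
    return c+r*((z-c[2])/r[:,2])[:,None]
def proj(s,X):
    K,d,R,t=cam(s); return cv2.projectPoints(np.array(X,float).reshape(-1,1,3),cv2.Rodrigues(R)[0],t,K,d)[0].reshape(-1,2)
def save(s,name): cv2.imwrite("pics/"+name+".png",s["color"][...,::-1])
E
cat > a.py <<'E'
from h import *
np.set_printoptions(precision=4,suppress=True)
st=telemetry.sense(); print(st["tcp_pos"],st["eef_rot"],st["time_s"],bot.pinch_z)
im=[]
for c in ["scene","side"]:
    s=vision.snapshot(c); save(s,"a_"+c); X=cloud(s); print(c,-s["R"].T@s["t"])
    for n in ["jig","grip","red_pointer","white_pointer","collar","tab_tip","bar","tray","jar","can","shell"]:
        r=cut_out(c,n)
        if r:
            m=r[0]["region"]; p=X[m]; p=p[~np.isnan(p[:,0])]
            print(n,round(r[0]["conf"],2),np.round(r[0]["extent"]),m.sum(),"med",np.median(p,0) if len(p) else None, "lo",np.percentile(p,3,axis=0),"hi",np.percentile(p,97,axis=0))
E
python3 a.py
```

```text
[ 0.1904 -0.5417  0.1689] [ 0.9858  0.1681 -0.     -0.0011] 0.0 0.0188
scene [1.3459 0.2336 0.7035]
jig 0.76 [208. 183. 388. 234.] 4726 med [ 0.5433 -0.0777  0.0231] lo [ 0.4806 -0.2959  0.0057] hi [0.6    0.1283 0.0753]
grip 0.71 [265. 181. 288. 215.] 482 med [ 0.5587 -0.1337  0.0532] lo [ 0.4981 -0.1568  0.022 ] hi [ 0.5801 -0.1211  0.0867]
red_pointer 0.58 [309. 234. 322. 240.] 66 med [ 0.6099 -0.0135  0.0143] lo [ 0.5939 -0.0234  0.0031] hi [ 0.6135 -0.0067  0.0264]
white_pointer 0.64 [188. 198. 226. 264.] 1762 med [ 0.7339 -0.228   0.0913] lo [ 0.6944 -0.2642  0.008 ] hi [ 0.7462 -0.2095  0.1363]
collar 0.82 [348. 195. 370. 221.] 428 med [0.5298 0.0814 0.0508] lo [0.4609 0.0519 0.0241] hi [0.5395 0.1026 0.0609]
tab_tip 0.77 [351. 196. 373. 220.] 448 med [0.5291 0.0814 0.0514] lo [0.4854 0.0503 0.023 ] hi [0.5395 0.1027 0.0612]
bar 0.63 [308. 186. 326. 233.] 370 med [ 0.5361 -0.0296  0.0403] lo [ 0.4516 -0.0606  0.0321] hi [ 0.6122 -0.0029  0.0429]
jar 0.91 [280. 210. 311. 267.] 1496 med [ 0.6986 -0.0311  0.0818] lo [ 0.6575 -0.0632  0.0099] hi [ 0.7096 -0.0065  0.1165]
can 0.97 
[... 927 characters left out ...]
13.] 609 med [0.4981 0.0636 0.0509] lo [0.4574 0.0487 0.0254] hi [0.5332 0.0936 0.0614]
bar 0.71 [271. 210. 336. 260.] 777 med [ 0.5218 -0.0343  0.04  ] lo [ 0.4512 -0.0616  0.0311] hi [ 0.6032 -0.0077  0.0424]
tray 0.78 [204. 111. 305. 170.] 3912 med [0.5405 0.3475 0.0104] lo [0.4283 0.2571 0.0022] hi [0.6578 0.4076 0.0412]
jar 0.86 [350. 174. 380. 237.] 1530 med [ 0.6609 -0.0575  0.0854] lo [ 0.6396 -0.0718  0.0084] hi [ 0.6941 -0.0185  0.1165]
can 0.65 [414. 235. 462. 298.] 2344 med [ 0.6942 -0.2557  0.1091] lo [ 0.6775 -0.2748  0.0107] hi [ 0.7336 -0.2193  0.1368]
shell 0.84 [231. 299. 315. 399.] 4367 med [ 0.3761 -0.2341  0.036 ] lo [ 0.336  -0.2977  0.0077] hi [ 0.4236 -0.1585  0.0451]
```

```bash
python3 - <<'E'
import cv2
a=cv2.imread("pics/a_side.png")[90:400,190:480]; b=cv2.imread("pics/a_scene.png")[140:280,170:500]
a=cv2.resize(a,None,fx=1.9,fy=1.9,interpolation=cv2.INTER_CUBIC);cv2.imwrite("pics/a1.png",a)
cv2.imwrite("pics/a2.png",cv2.resize(b,None,fx=2.4,fy=2.4,interpolation=cv2.INTER_CUBIC))
E
```

```text
(no output)
```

View pics/a1.png

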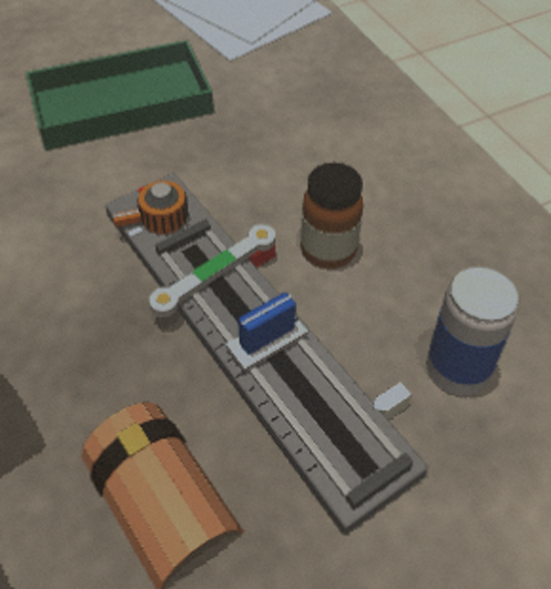

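View pics/a2.png

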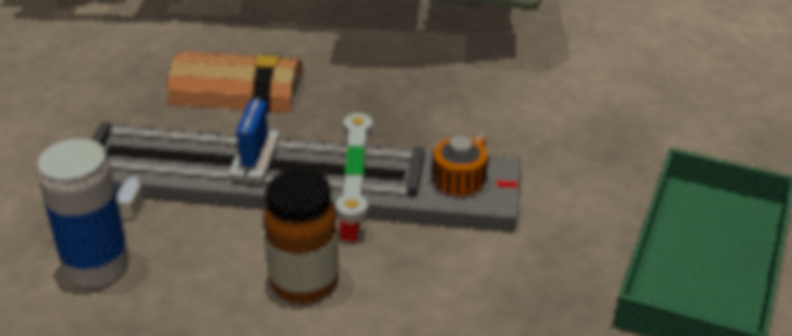

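The pictures show the bar lying across the rails, with its far disc over the red pointer. The white pointer is by the can, and the jar stands near the bar's far end. Next I'll fit the jig, bar and tray poses.

```bash
cat > b.py <<'E'
from h import *
np.set_printoptions(precision=4,suppress=True)
J=[];B=[];T=[];C=[]
for c in ["scene","side"]:
    s=vision.snapshot(c); X=cloud(s); hsv=cv2.cvtColor(s["color"],cv2.COLOR_RGB2HSV)
    x,y,z=X[...,0],X[...,1],X[...,2]
    for n,L in [("jig",J),("bar",B)]:
        r=cut_out(c,n); 
        if r: p=X[cv2.erode(r[0]["region"].astype(np.uint8),np.ones((1,1)))>0]; L.append(p[~np.isnan(p[:,0])])
    g=(hsv[...,0]>60)&(hsv[...,0]<90)&(hsv[...,1]>90)&(y>0.2); T.append(X[g])
    o=(np.hypot(x-.515,y-.08)<.06)&(z>.055)&(z<.063); C.append(X[o]); 
    cen,rad=cv2.minEnclosingCircle(X[o][:,:2].astype(np.float32)); print(c,"collar",cen,rad)
    o=(np.hypot(x-.515,y-.08)<.06)&(z>.067)&(z<.076); print("post",X[o].mean(0),o.sum())
    for n in ("jar","can"):
        zz=(.115,.135)[n=="can"]; r=cut_out(c,n); p=X[r[0]["region"]]; p=p[abs(p[:,2]-zz)<.004]; print(n,cv2.minEnclosingCircle(p[:,:2].astype(np.float32)))
j=np.vstack(J); j=j[(j[:,2]>.018)&(j[:,2]<.026)]
def rect(p,q=None):
    r=cv2.minAreaRect((p[:,:2]*1000).astype(np.float32)); return r
print("jig",rect(j)); 
b=np.vstack(B); b=b[(b[:,2]>.036)&(b[:,2]<.046)]; print("bar",rect(b))
m=b[:,:2].mean(0); w,v=np.linalg.eigh(np.cov((b[:,:2]-m).T)); print("bar mean",m,"yaw",np.degrees(np.arctan2(*v[::-1,1])))
for t in T: 
    if len(t)>100: print("tray",rect(t),len(t))
t=np.vstack(T); print("tray",rect(t[(t[:,2]>.034)&(t[:,2]<.046)]))
E
python3 b.py
```

```text
scene collar (0.5118274092674255, 0.07614970952272415) 0.02921290695667267
post [0.5137 0.076  0.0714] 59
jar ((0.6752052903175354, -0.03936486318707466), 0.031018465757369995)
can ((0.7108434438705444, -0.24325543642044067), 0.03305010125041008)
side collar (0.5093438029289246, 0.0764165073633194) 0.028566250577569008
post [0.509  0.075  0.0716] 79
jar ((0.6720938086509705, -0.038645900785923004), 0.030049985274672508)
can ((0.7102597951889038, -0.24220676720142365), 0.031425897032022476)
jig ((535.5341186523438, -95.41775512695312), (106.05947875976562, 474.3887939453125), 7.724428653717041)
bar ((528.3631591796875, -31.1029052734375), (171.44708251953125, 30.458707809448242), 14.3837308883667)
bar mean [ 0.5236 -0.0329] yaw -165.64567251530036
tray ((545.9711303710938, 332.259033203125), (125.16545867919922, 245.3567352294922), 82.53292083740234) 4472
tray ((546.2820434570312, 332.2182922363281), (125.16545867919922, 241.4634552001953), 82.53292083740234)
```

```bash
cat >> h.py <<'E'
from scipy.spatial.transform import Rotation as Ro
def plan(p,yaw=None):
    "slide mm / rotation deg from the present pose to TCP p (m), tool x at yaw (deg), pointing down"
    s=telemetry.sense(); q=Ro.from_quat(s["eef_rot"]); sl=q.inv().apply(np.array(p)-s["tcp_pos"])*1000
    if yaw is None: rv=np.zeros(3)
    else:
        a=np.radians(yaw/2); rv=(q.inv()*Ro.from_quat([np.cos(a),np.sin(a),0,0])).as_rotvec(degrees=True)
    print("slide",sl.round(1),"rot",rv.round(1),"dist",np.linalg.norm(sl).round(1),"t",s["time_s"])
E
python3 -c "
from h import *
plan([.528,-.031,.19],14.4)"
```

```text
slide [ 487.9 -370.8  -19.9] rot [-0.  0.  5.] dist 613.1 t 1.7
```

>>> step_arm(
  motion=[
    {"slide":[488,-371,-20],"rotation":[0,0,5]},
    {"slide":[488,-371,-20],"rotation":[0,0,5]},
    {"slide":[488,-371,-20],"rotation":[0,0,5]},
    {"slide":[488,-371,-20],"rotation":[0,0,5]},
    {"slide":[488,-371,-20],"rotation":[0,0,5]},
    {"slide":[488,-371,-20],"rotation":[0,0,5]},
    {"slide":[488,-371,-20],"rotation":[0,0,5]},
    {"slide":[488,-371,-20],"rotation":[0,0,5]},
    {"slide":[488,-371,-20],"rotation":[0,0,5]},
    {"slide":[488,-371,-20],"rotation":[0,0,5]},
  ],
  grip=0.6,
)

```text
time_s: 2.95
tcp_pos: [0.5291, -0.0285, 0.1904]
eef_rot: [0.992, 0.126, 0.0, 0.0]
contact_force: [0.1, 0.4, -0.2]
gripper_width: 0.0564
```

>>> step_arm(
  motion=[
    {"slide":[0,0,0],"rotation":[0,0,0]},
    {"slide":[0,0,0],"rotation":[0,0,0]},
  ],
)

```text
time_s: 3.2
tcp_pos: [0.5276, -0.031, 0.1898]
eef_rot: [0.992, 0.125, -0.0, 0.0]
contact_force: [0.8, -0.1, 0.5]
gripper_width: 0.0563
```

```bash
cat > c.py <<'E'
from h import *
np.set_printoptions(precision=4,suppress=True)
s=vision.snapshot("wrist"); save(s,"w1"); X=cloud(s); print("cam",-s["R"].T@s["t"])
for n in ["bar","grip","red_pointer","white_pointer","collar","jig"]:
    r=cut_out("wrist",n)
    for q in r[:1]:
        p=X[q["region"]]; p=p[~np.isnan(p[:,0])]; print(n,round(q["conf"],2),np.round(q["extent"]),len(p),np.median(p,0) if len(p) else "")
        if n=="bar":
            b=p[(p[:,2]>.036)&(p[:,2]<.045)]; print(cv2.minAreaRect((b[:,:2]*1000).astype(np.float32)))
hsv=cv2.cvtColor(s["color"],cv2.COLOR_RGB2HSV)
g=(hsv[...,0]>45)&(hsv[...,0]<90)&(hsv[...,1]>110)&(X[...,2]>.03); print("band",X[g].mean(0),g.sum())
plan([.528,-.031,.19],14.4)
E
python3 c.py
```

```text
cam [ 0.5979 -0.0136  0.4036]
bar 0.65 [308. 105. 335. 244.] 2332 [ 0.5408 -0.0287  0.0394]
((529.5767822265625, -30.76203155517578), (167.21434020996094, 30.58980941772461), 13.761427879333496)
grip 0.83 [392. 156. 438. 224.] 2364 [ 0.5455 -0.1318  0.067 ]
white_pointer 0.73 [496. 125. 528. 165.] 739 [ 0.6231 -0.2441  0.0236]
collar 0.92 [199. 145. 254. 215.] 1989 [0.5139 0.0739 0.058 ]
jig 0.93 [183. 121. 567. 243.] 28424 [ 0.5382 -0.0978  0.0219]
band [0.531  0.0917 0.0394] 1001
slide [ 0.4 -0.6  0.2] rot [ 0.  -0.  -0.1] dist 0.7 t 3.55
```

View pics/w1.png

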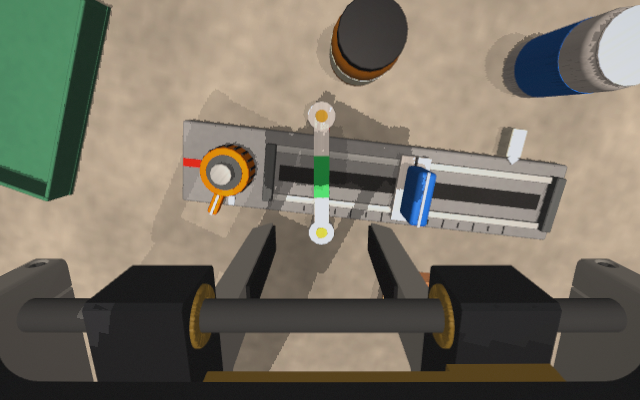

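The wrist view shows the bar from (321,115) to (320,232), square between the fingers, with its band near (321,177). The white pointer is at (515,143) and the collar at (228,172). The measurements agree, so I'm going down.

>>> step_arm(
  motion=[
    {"slide":[1.5,0,50],"rotation":[0,0,0]},
    {"slide":[1.5,0,100],"rotation":[0,0,0]},
    {"slide":[1.5,0,135],"rotation":[0,0,0]},
    {"slide":[1.5,0,152],"rotation":[0,0,0]},
    {"slide":[1.5,0,160],"rotation":[0,0,0]},
    {"slide":[1.5,0,160],"rotation":[0,0,0]},
  ],
)

```text
time_s: 4.3
tcp_pos: [0.5302, -0.0307, 0.0307]
eef_rot: [0.992, 0.125, 0.001, 0.0]
contact_force: [0.9, 0.3, 0.2]
gripper_width: 0.0564
```

>>> step_arm(
  motion=[
    {"slide":[0,0,0],"rotation":[0,0,0]},
    {"slide":[0,0,0],"rotation":[0,0,0]},
    {"slide":[0,0,0],"rotation":[0,0,0]},
    {"slide":[0,0,0],"rotation":[0,0,0]},
  ],
  grip=0.0,
  newtons=25,
)

```text
time_s: 4.8
tcp_pos: [0.5296, -0.0304, 0.0303]
eef_rot: [0.992, 0.125, 0.0, 0.0]
contact_force: [0.5, -0.3, -0.0]
gripper_width: 0.0197
```

>>> step_arm(
  motion=[
    {"slide":[0,0,-10],"rotation":[0,0,0]},
    {"slide":[0,0,-40],"rotation":[0,0,0]},
    {"slide":[0,0,-80],"rotation":[0,0,0]},
    {"slide":[0,0,-120],"rotation":[0,0,0]},
    {"slide":[0,0,-120],"rotation":[0,0,0]},
  ],
)

```text
time_s: 5.42
tcp_pos: [0.533, -0.0311, 0.1549]
eef_rot: [0.992, 0.125, 0.005, 0.002]
contact_force: [-0.5, -0.4, -0.9]
gripper_width: 0.0005
```

```bash
python3 -c "
from h import *
plan([.546,.332,.15],-7.5)"
```

```text
slide [ 102.6 -348.6    4.3] rot [ 0.1 -0.5 21.9] dist 363.4 t 5.425
```

The fingers were still closing when I lifted, so they missed the bar. I'll look again.

```bash
sed -i 's/"w1"/"w2"/' c.py; python3 c.py
```

```text
cam [ 0.6011 -0.0134  0.3694]
bar 0.65 [304. 108. 333. 226.] 2165 [ 0.5615 -0.0238  0.0395]
((550.4065551757812, -25.568180084228516), (126.58882904052734, 28.88518714904785), 14.44642448425293)
grip 0.71 [184. 155. 247. 230.] 2410 [0.515  0.0735 0.0579]
white_pointer 0.59 [511. 135. 542. 176.] 910 [ 0.6235 -0.2433  0.0235]
collar 0.68 [186. 157. 248. 232.] 2325 [0.5158 0.0723 0.0579]
jig 0.66 [168. 129. 587. 259.] 33388 [ 0.5387 -0.0983  0.0219]
band [0.5315 0.0784 0.0394] 1143
slide [ -0.6   0.7 -41.6] rot [-0.1  0.2 -0. ] dist 41.6 t 5.775
```

View pics/w2.png

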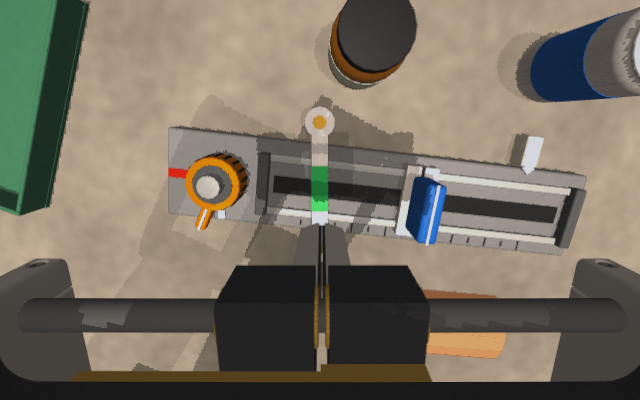

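The bar is still where it was, with its far disc at (320,122). I'll regrip it and close for longer.

>>> step_arm(
  motion=[
    {"slide":[0,0,0],"rotation":[0,0,0]},
    {"slide":[0,0,0],"rotation":[0,0,0]},
    {"slide":[0,0,20],"rotation":[0,0,0]},
    {"slide":[0,0,50],"rotation":[0,0,0]},
    {"slide":[0,0,85],"rotation":[0,0,0]},
    {"slide":[0,0,110],"rotation":[0,0,0]},
    {"slide":[0,0,119],"rotation":[0,0,0]},
    {"slide":[0,0,121],"rotation":[0,0,0]},
    {"slide":[0,0,121],"rotation":[0,0,0]},
  ],
  grip=0.45,
)

```text
time_s: 6.9
tcp_pos: [0.5306, -0.0306, 0.0301]
eef_rot: [0.992, 0.125, 0.001, 0.0]
contact_force: [-0.3, -0.1, 0.6]
gripper_width: 0.0421
```

>>> step_arm(
  motion=[
    {"slide":[0,0,0],"rotation":[0,0,0]},
    {"slide":[0,0,0],"rotation":[0,0,0]},
    {"slide":[0,0,0],"rotation":[0,0,0]},
    {"slide":[0,0,0],"rotation":[0,0,0]},
    {"slide":[0,0,0],"rotation":[0,0,0]},
    {"slide":[0,0,0],"rotation":[0,0,0]},
    {"slide":[0,0,0],"rotation":[0,0,0]},
  ],
  grip=0.0,
  newtons=30,
)

```text
time_s: 7.78
tcp_pos: [0.5294, -0.0304, 0.029]
eef_rot: [0.992, 0.125, -0.0, -0.0]
contact_force: [0.6, 0.8, 0.5]
gripper_width: 0.0008
```

```bash
python3 - <<'E'
from h import *
im=[]
st=telemetry.sense(); print(st["tcp_pos"],st["gripper_width"])
for c in ["scene","side"]:
    s=vision.snapshot(c); p=proj(s,[st["tcp_pos"]])[0]; print(c,p)
    x,y=int(p[0]),int(p[1]); k=s["color"][y-60:y+50,x-80:x+80,::-1]; im.append(cv2.resize(k,None,fx=3.5,fy=2.7*1.0,interpolation=cv2.INTER_CUBIC))
cv2.imwrite("pics/d.png",np.vstack(im))
E
```

```text
[ 0.52941408 -0.03035491  0.02899344] 0.0007605484861979773
scene [318.05589011 209.66378267]
side [303.29865089 232.68554054]
```

View pics/d.png

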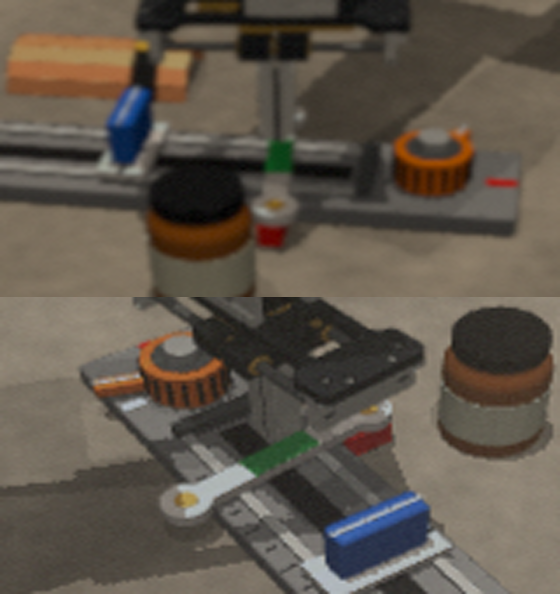

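```bash
python3 - <<'E'
from h import *
np.set_printoptions(precision=3,suppress=True)
st=telemetry.sense(); T=st["tcp_pos"]
for c in ["scene","side"]:
    s=vision.snapshot(c); X=cloud(s); d=X-T
    ax=np.array([np.cos(.25),np.sin(.25)]); ay=np.array([-ax[1],ax[0]])
    a=d[...,:2]@ax; b=d[...,:2]@ay
    for lo in range(25,110,8):
        m=(abs(a)<.03)&(abs(b)<.035)&(X[...,2]>lo/1e3)&(X[...,2]<=(lo+8)/1e3)
        if m.any(): print(c,lo,m.sum(),"along",np.percentile(a[m],[5,50,95])*1e3,"across",np.percentile(b[m],[5,50,95])*1e3)
E
```

```text
scene 25 58 along [-29.507  16.16   29.317] across [-26.583  11.178  33.534]
scene 33 58 along [-23.506   4.11   27.915] across [-10.039  -1.941   6.69 ]
scene 41 45 along [-22.916   0.76   27.579] across [-10.298  -0.866   6.382]
scene 57 1 along [7.042 7.042 7.042] across [-1.572 -1.572 -1.572]
scene 65 15 along [5.876 8.494 9.799] across [-8.669 -3.872  4.229]
scene 73 27 along [ 4.605  8.431 11.017] across [-13.561  -3.716   8.551]
scene 81 26 along [ 6.655  8.996 10.821] across [-12.605  -2.272   8.086]
scene 89 24 along [ 5.975  8.863 11.684] across [-13.028  -2.163   8.349]
scene 97 28 along [ 6.662  9.622 10.738] across [-12.744  -2.002   8.864]
scene 105 29 along [ 5.836  9.053 11.555] across [-11.596  -0.673   8.977]
side 25 87 along [-28.85   18.952  25.838] across [-32.19  -10.034  29.725]
side 33 154 along [-27.559   0.806  26.825] across [-9.237 -3.943  8.368]
side 41 77 along [-26.076  -8.122  20.267] across [-7.169  0.439  8.15 ]
side 57 1 along [-10.212 -10.212 -10.212] across [-0.975 -0.975 -0.975]
side 65 12 along [-10.752 -10.511  -9.717] across [-9.012 -0.182  6.335]
side 73 30 along [-11.004  -8.933   6.681] across [-13.057 -10.782   9.472]
side 81 40 along [-11.317  -9.028   6.345] across [-13.118 -10.485   6.537]
side 89 35 along [-11.239  -9.178   3.804] across [-12.762 -11.192   7.38 ]
side 97 34 along [-11.092  -7.862   6.443] across [-12.905 -11.279   8.674]
side 105 38 along [-11.381 -10.133   2.916] across [-12.595  -8.594  11.553]
```

```bash
python3 - <<'E'
from h import *
np.set_printoptions(precision=3,suppress=True)
st=telemetry.sense(); T=st["tcp_pos"]
ax=np.array([np.cos(.25),np.sin(.25)]); ay=np.array([-ax[1],ax[0]])
for c in ["scene","side","wrist"]:
    s=vision.snapshot(c); X=cloud(s); d=X-T
    a=d[...,:2]@ax; b=d[...,:2]@ay
    for lo in range(50,230,10):
        m=(abs(a)<.06)&(abs(b)<.12)&(X[...,2]>lo/1e3)&(X[...,2]<=(lo+10)/1e3)&((abs(b)<.05)|(lo>75))
        if m.sum()>5: print(c,lo,m.sum(),"along",np.percentile(a[m],[2,98])*1e3,"across",np.percentile(b[m],[2,98])*1e3)
    m=(abs(a)<.02)&(abs(b)<.02)&(X[...,2]>.048)
    if m.any(): print(c,"min z",np.sort(X[m][:,2])[:6])
E
```

```text
scene 60 10 along [5.196 9.368] across [-8.251  3.074]
scene 70 30 along [ 4.787 12.026] across [-13.384   8.621]
scene 80 152 along [-41.83   14.052] across [-118.473    8.607]
scene 90 32 along [ 5.308 11.767] across [-12.882   8.858]
scene 100 36 along [ 5.943 11.488] across [-12.61    9.077]
scene 110 36 along [ 6.309 11.7  ] across [-14.546   9.182]
scene 120 38 along [ 5.847 12.295] across [-14.522   9.377]
scene 130 36 along [-6.587 12.451] across [-14.169   9.374]
scene 140 38 along [ 5.805 11.325] across [-13.914   9.661]
scene 150 6 along [ 7.241 11.677] across [-13.106   4.176]
scene 160 44 along [-1.927 35.074] across [-80.855  76.636]
scene 170 244 along [20.297 35.809] across [-79.731  74.573]
scene 180 222 along [-14.166  35.792] across [-81.025  78.3  ]
scene 190 260 along [-17.99   35.322] across [-86.791  82.086]
scene 200 762 along [-30.485  33.869] across [-87.921  84.301]
scene 210 110 along [16.897 25.504] across [-17.783  37.795]
scene 220 101 along [17.157 26.108] across [-17.183  37.779]
scene min z [0.064 0.065 0.065 0.066 0.067 0.068]
side 70 37 along [-11.
[... 1082 characters left out ...]
-27.864  13.04 ] across [-117.876    7.052]
wrist 90 377 along [ 7.964 10.232] across [-12.591  10.968]
wrist 100 455 along [ 7.835 10.195] across [-12.631  11.05 ]
wrist 110 587 along [-5.876 10.19 ] across [-12.709  11.168]
wrist 120 114 along [ 7.527 10.031] across [-3.112  1.531]
wrist 130 101 along [2.805 9.961] across [-2.926  1.383]
wrist 150 16 along [-3.433  1.222] across [-2.522  0.99 ]
wrist 160 6137 along [-4.104 34.016] across [-78.199  76.798]
wrist 170 24391 along [ 5.784 33.95 ] across [-74.054  72.661]
wrist 180 21390 along [16.066 33.75 ] across [-73.119  71.854]
wrist 190 12182 along [21.8   24.871] across [-58.157  57.557]
wrist min z [0.064 0.064 0.064 0.064 0.064 0.064]
```

All three cameras agree that the real fingertips are about 35 mm higher than the reported TCP: tips at 0.064 and body at 0.162, against a reported z of 0.029. I'll allow for that from here on, so I open and go down another 36 mm.

```bash
sed -i 's/sl=q.inv().apply(np.array(p)-s\["tcp_pos"\])/sl=q.inv().apply(np.array(p)-s["tcp_pos"]-[0,0,.0355])/; s/to TCP p (m)/to true TCP p (m) (true z = reported + 35.5 mm)/' h.py; grep -n 0355 h.py
```

```text
22:    s=telemetry.sense(); q=Ro.from_quat(s["eef_rot"]); sl=q.inv().apply(np.array(p)-s["tcp_pos"]-[0,0,.0355])*1000
```

>>> step_arm(
  motion=[
    {"slide":[0,0,0],"rotation":[0,0,0]},
    {"slide":[0,0,0],"rotation":[0,0,0]},
    {"slide":[0,0,0],"rotation":[0,0,0]},
    {"slide":[0,0,0],"rotation":[0,0,0]},
    {"slide":[0,0,10],"rotation":[0,0,0]},
    {"slide":[0,0,22],"rotation":[0,0,0]},
    {"slide":[0,0,32],"rotation":[0,0,0]},
    {"slide":[0,0,35],"rotation":[0,0,0]},
    {"slide":[0,0,35],"rotation":[0,0,0]},
  ],
  grip=0.45,
)

```text
time_s: 9.25
tcp_pos: [0.5292, -0.0303, -0.0064]
eef_rot: [0.992, 0.125, -0.0, -0.0]
contact_force: [-0.5, 0.7, -0.6]
gripper_width: 0.0425
```

>>> step_arm(
  motion=[
    {"slide":[0,0,0],"rotation":[0,0,0]},
    {"slide":[0,0,0],"rotation":[0,0,0]},
    {"slide":[0,0,0],"rotation":[0,0,0]},
    {"slide":[0,0,0],"rotation":[0,0,0]},
    {"slide":[0,0,0],"rotation":[0,0,0]},
    {"slide":[0,0,0],"rotation":[0,0,0]},
  ],
  grip=0.0,
  newtons=30,
)

```text
time_s: 10.0
tcp_pos: [0.5298, -0.0304, -0.0056]
eef_rot: [0.992, 0.125, 0.0, 0.0]
contact_force: [-0.1, 0.6, 3.3]
gripper_width: 0.0179
```

Gripped at 17.9 mm, so I lift.

>>> step_arm(
  motion=[
    {"slide":[0,0,-10],"rotation":[0,0,0]},
    {"slide":[0,0,-40],"rotation":[0,0,0]},
    {"slide":[0,0,-80],"rotation":[0,0,0]},
    {"slide":[0,0,-115],"rotation":[0,0,0]},
    {"slide":[0,0,-120],"rotation":[0,0,0]},
    {"slide":[0,0,-120],"rotation":[0,0,0]},
  ],
)

```text
time_s: 10.75
tcp_pos: [0.5288, -0.0303, 0.1134]
eef_rot: [0.992, 0.125, -0.0, -0.0]
contact_force: [0.5, 0.3, -0.5]
gripper_width: 0.0171
```

```bash
python3 -c "
from h import *
plan([.546,.332,.15],-7.5)"
```

```text
slide [ 106.4 -346.7   -1.1] rot [-0.   0.1 21.9] dist 362.7 t 10.75
```

>>> step_arm(
  motion=[
    {"slide":[12,-40,0],"rotation":[0,0,3]},
    {"slide":[24,-80,0],"rotation":[0,0,6]},
    {"slide":[37,-121,0],"rotation":[0,0,9]},
    {"slide":[49,-161,0],"rotation":[0,0,12]},
    {"slide":[62,-202,0],"rotation":[0,0,15]},
    {"slide":[75,-243,0],"rotation":[0,0,18]},
    {"slide":[87,-283,0],"rotation":[0,0,21]},
    {"slide":[98,-320,0],"rotation":[0,0,22]},
    {"slide":[106,-346,0],"rotation":[0,0,22]},
    {"slide":[106,-346,0],"rotation":[0,0,22]},
  ],
)

```text
time_s: 12.0
tcp_pos: [0.5443, 0.332, 0.1109]
eef_rot: [0.998, -0.065, -0.002, 0.001]
contact_force: [-0.2, 0.1, -1.2]
gripper_width: 0.0178
```

```bash
cat > e.py <<'E'
from h import *
np.set_printoptions(precision=4,suppress=True)
for c in ["scene","side"]:
    s=vision.snapshot(c); save(s,"e_"+c); X=cloud(s); hsv=cv2.cvtColor(s["color"],cv2.COLOR_RGB2HSV)
    r=cut_out(c,"bar")
    if r: p=X[r[0]["region"]]; p=p[~np.isnan(p[:,0])]; print(c,r[0]["conf"],r[0]["extent"],np.percentile(p,[3,50,97],axis=0)); print(cv2.minAreaRect((p[:,:2]*1000).astype(np.float32)))
    g=(hsv[...,0]>60)&(hsv[...,0]<90)&(hsv[...,1]>90)&(X[...,1]>.2)&(X[...,2]<.046); print("tray",cv2.minAreaRect((X[g][:,:2]*1000).astype(np.float32)))
plan([.546,.332,.15],-7.5)
a=cv2.imread("pics/e_scene.png")[100:340,300:640]; cv2.imwrite("pics/e1.png",cv2.resize(a,None,fx=2,fy=2))
E
python3 e.py
```

```text
scene 0.55 [462.4, 172.7, 488.2, 223.9] [[0.4648 0.3088 0.1461]
 [0.5725 0.3289 0.1562]
 [0.629  0.3463 0.1589]]
((417.2826843261719, 348.3827209472656), (31.466140747070312, 431.5732421875), 82.16393280029297)
tray ((545.223876953125, 332.11248779296875), (127.67424011230469, 245.02430725097656), 82.73722076416016)
side 0.9 [212.9, 84.2, 282.6, 108.5] [[0.465  0.3077 0.0026]
 [0.5439 0.3266 0.1573]
 [0.6302 0.5296 0.1604]]
((571.6695556640625, 449.00994873046875), (289.05352783203125, 168.76681518554688), 77.43833923339844)
tray ((528.11572265625, 367.26824951171875), (175.87306213378906, 117.45893096923828), 39.66230773925781)
slide [-0.1 -2.4 -1.7] rot [ 0.1  0.1 -0.2] dist 2.9 t 12.2
```

View pics/e1.png

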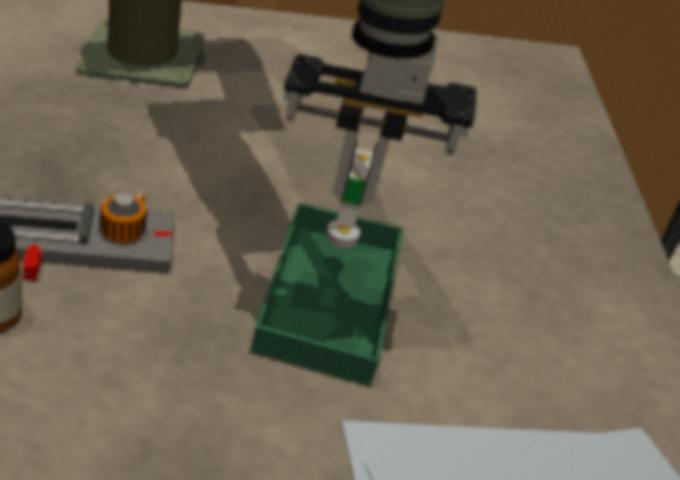

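The bar hangs level in the gripper, centred over the tray, with its underside at about 0.146. I lower it.

>>> step_arm(
  motion=[
    {"slide":[0,0,40],"rotation":[0,0,0]},
    {"slide":[0,0,80],"rotation":[0,0,0]},
    {"slide":[0,0,110],"rotation":[0,0,0]},
    {"slide":[0,0,125],"rotation":[0,0,0]},
    {"slide":[0,0,133],"rotation":[0,0,0]},
    {"slide":[0,0,136],"rotation":[0,0,0]},
    {"slide":[0,0,137],"rotation":[0,0,0]},
    {"slide":[0,0,137],"rotation":[0,0,0]},
  ],
)

```text
time_s: 13.2
tcp_pos: [0.5471, 0.3315, -0.0219]
eef_rot: [0.998, -0.067, 0.001, -0.0]
contact_force: [0.0, -0.4, -0.4]
gripper_width: 0.0182
```

>>> step_arm(
  motion=[
    {"slide":[0,0,1],"rotation":[0,0,0]},
    {"slide":[0,0,1.5],"rotation":[0,0,0]},
    {"slide":[0,0,1.5],"rotation":[0,0,0]},
  ],
)

```text
time_s: 13.58
tcp_pos: [0.5463, 0.3311, -0.0245]
eef_rot: [0.998, -0.067, -0.0, 0.0]
contact_force: [0.1, 0.5, -1.0]
gripper_width: 0.0175
```

```bash
python3 e.py
```

```text
scene 0.92 [449.6, 218.7, 475.4, 271.5] [[0.4686 0.3063 0.0055]
 [0.5695 0.3274 0.0209]
 [0.6309 0.3435 0.0403]]
((548.6036376953125, 324.8592224121094), (33.790287017822266, 223.80958557128906), 85.54810333251953)
tray ((545.8736572265625, 332.06085205078125), (127.34525299072266, 244.56007385253906), 82.64151763916016)
side 0.63 [223.7, 130.3, 285.7, 151.8] [[0.4638 0.308  0.0045]
 [0.523  0.3276 0.02  ]
 [0.619  0.3699 0.024 ]]
((543.3482666015625, 337.0487365722656), (59.14139938354492, 168.32763671875), 77.00233459472656)
tray ((548.88232421875, 352.1684265136719), (69.24090576171875, 186.21128845214844), 86.23461151123047)
slide [  -0.5   -0.8 -138.9] rot [-0.   0.  -0.1] dist 138.9 t 13.775
```

>>> step_arm(
  motion=[
    {"slide":[0,0,1],"rotation":[0,0,0]},
    {"slide":[0,0,2],"rotation":[0,0,0]},
    {"slide":[0,0,2],"rotation":[0,0,0]},
  ],
)

```text
time_s: 14.15
tcp_pos: [0.5462, 0.331, -0.0266]
eef_rot: [0.998, -0.067, -0.0, 0.0]
contact_force: [0.5, 0.1, -1.3]
gripper_width: 0.0178
```

>>> step_arm(
  motion=[
    {"slide":[0,0,1],"rotation":[0,0,0]},
    {"slide":[0,0,1],"rotation":[0,0,0]},
    {"slide":[0,0,1],"rotation":[0,0,0]},
  ],
)

```text
time_s: 14.52
tcp_pos: [0.5464, 0.3311, -0.0275]
eef_rot: [0.998, -0.067, -0.0, 0.0]
contact_force: [0.7, 1.3, -1.6]
gripper_width: 0.0177
```

>>> step_arm(
  motion=[
    {"slide":[0,0,0.7],"rotation":[0,0,0]},
    {"slide":[0,0,1],"rotation":[0,0,0]},
    {"slide":[0,0,1],"rotation":[0,0,0]},
  ],
)

```text
time_s: 14.9
tcp_pos: [0.5463, 0.3311, -0.0285]
eef_rot: [0.998, -0.067, -0.0, 0.0]
contact_force: [1.0, 0.0, -1.9]
gripper_width: 0.0175
```

>>> step_arm(
  motion=[
    {"slide":[0,0,0.7],"rotation":[0,0,0]},
    {"slide":[0,0,1],"rotation":[0,0,0]},
    {"slide":[0,0,1],"rotation":[0,0,0]},
  ],
)

```text
time_s: 15.28
tcp_pos: [0.5464, 0.3311, -0.0286]
eef_rot: [0.998, -0.067, 0.0, 0.0]
contact_force: [-3.1, -1.6, 4.6]
gripper_width: 0.0179
```

The force reading shows the bar is on the floor. I open, back off and move towards the jig.

>>> step_arm(
  motion=[
    {"slide":[0,0,0],"rotation":[0,0,0]},
    {"slide":[0,0,0],"rotation":[0,0,0]},
    {"slide":[0,0,0],"rotation":[0,0,0]},
    {"slide":[0,0,-20],"rotation":[0,0,0]},
    {"slide":[0,0,-60],"rotation":[0,0,0]},
    {"slide":[0,0,-110],"rotation":[0,0,0]},
    {"slide":[0,0,-160],"rotation":[0,0,0]},
    {"slide":[0,0,-180],"rotation":[0,0,0]},
    {"slide":[0,0,-180],"rotation":[0,0,0]},
  ],
  grip=0.4,
)

```text
time_s: 16.4
tcp_pos: [0.5476, 0.3316, 0.1527]
eef_rot: [0.998, -0.067, 0.002, -0.001]
contact_force: [0.9, -0.7, -1.0]
gripper_width: 0.0377
```

```bash
python3 e.py; python3 -c "
from h import *
plan([.541,-.06,.20],7.9)"
```

```text
scene 0.71 [449.8, 220.5, 475.5, 270.7] [[0.4697 0.309  0.0072]
 [0.5607 0.3286 0.0169]
 [0.6293 0.3489 0.0196]]
((560.4361572265625, 327.79986572265625), (30.70981788635254, 199.4892120361328), 82.1895980834961)
tray ((545.806884765625, 331.76263427734375), (127.2923812866211, 246.07644653320312), 82.78622436523438)
side 0.85 [225.3, 129.3, 288.8, 152.8] [[0.4645 0.3071 0.005 ]
 [0.5413 0.3261 0.0159]
 [0.6248 0.3488 0.0195]]
((545.14306640625, 316.95172119140625), (90.60466766357422, 174.77886962890625), 82.76119995117188)
tray ((530.2005615234375, 350.9461669921875), (39.05430221557617, 88.12725830078125), 62.39109802246094)
slide [ 1.4 -2.  32.9] rot [ 0.2  0.3 -0.1] dist 33.0 t 16.6
slide [ 48.4 387.3 -16.2] rot [  0.1   0.3 -15.5] dist 390.7 t 16.6
```

View pics/e1.png

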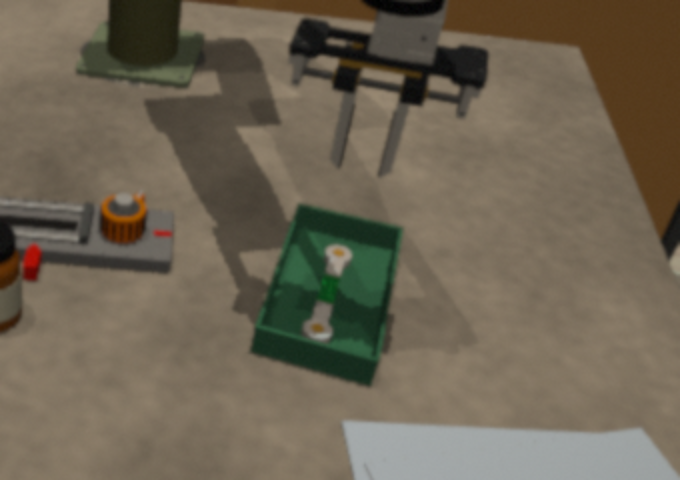

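The bar lies flat in the tray, with its discs at (338,253) and (319,328) in the crop and its top at 0.017. Now over to the grip.

>>> step_arm(
  motion=[
    {"slide":[48,387,-16],"rotation":[0,0,-15.5]},
    {"slide":[48,387,-16],"rotation":[0,0,-15.5]},
    {"slide":[48,387,-16],"rotation":[0,0,-15.5]},
    {"slide":[48,387,-16],"rotation":[0,0,-15.5]},
    {"slide":[48,387,-16],"rotation":[0,0,-15.5]},
    {"slide":[48,387,-16],"rotation":[0,0,-15.5]},
    {"slide":[48,387,-16],"rotation":[0,0,-15.5]},
    {"slide":[48,387,-16],"rotation":[0,0,-15.5]},
    {"slide":[48,387,-16],"rotation":[0,0,-15.5]},
    {"slide":[48,387,-16],"rotation":[0,0,-15.5]},
  ],
)

```text
time_s: 17.85
tcp_pos: [0.5423, -0.057, 0.1662]
eef_rot: [0.998, 0.07, -0.0, -0.0]
contact_force: [0.4, 0.6, -1.0]
gripper_width: 0.0374
```

```bash
cat > f.py <<'E'
from h import *
import sys
np.set_printoptions(precision=2,suppress=True)
s=vision.snapshot("wrist"); save(s,sys.argv[1]); X=cloud(s)*1000; hsv=cv2.cvtColor(s["color"],cv2.COLOR_RGB2HSV)
H,S,V=[hsv[...,i].astype(int) for i in range(3)]; x,y,z=X[...,0],X[...,1],X[...,2]
# jig yaw from board's long edges / red mark / collar post
reg=(x>440)&(x<640)&(y>-340)&(y<150)
bd=reg&(z>19)&(z<25)&(S<60); r=cv2.minAreaRect(X[bd][:,:2].astype(np.float32)); print("board",r)
top=reg&(z>55.5)&(z<62)&(np.hypot(x-512,y-76)<40); print("collar top",cv2.minEnclosingCircle(X[top][:,:2].astype(np.float32)))
po=reg&(z>69)&(z<75)&(np.hypot(x-512,y-76)<40); print("post",cv2.minEnclosingCircle(X[po][:,:2].astype(np.float32)),po.sum())
red=((H<6)|(H>174))&(S>150)&(V>70)&reg
m=red&(z>21.5)&(z<28)&(y<40); print("red ptr top",m.sum()); 
rp=X[m][:,:2]
mk=red&(z<26)&(y>90)&(z>18); print("mark",X[mk].mean(0),mk.sum())
gb=(H>100)&(H<125)&(S>120)&reg&(z>82)&(z<89); g=reg&(z>81)&(z<89)&(y<60)&(y>-300); print("grip top rect",cv2.minAreaRect(X[g][:,:2].astype(np.float32)),g.sum())
tab=reg&(z>38)&(z<45)&(np.hypot(x-512,y-76)>33)&(np.hypot(x-512,y-76)<70)&(S>100); t=X[tab]; print("tab",t.mean(0),tab.sum())
c=np.array([511.,75.5]) 
if po.sum()>20: c=np.array(cv2.minEnclosingCircle(X[po][:,:2].astype(np.float32))[0])
if tab.sum(): print("tab dir",np.degrees(np.arctan2(*(t.mean(0)[:2]-c)[::-1])))
for yaw in (7.3,7.9,8.5):
    a=np.radians(yaw); U=np.array([[np.cos(a),np.sin(a)],[-np.sin(a),np.cos(a)]]); 
    q=(rp-c)@U.T; k=(X[g][:,:2]-c)@U.T
    tip=q[q[:,0]<np.percentile(q[:,0],10)] if len(q) else q
    print(yaw,"ptr x",np.percentile(q[:,0],[1,99]),"y",np.percentile(q[:,1],[1,50,99]),"tip",tip.mean(0),"grip x",np.percentile(k[:,0],[2,98]),"y",np.percentile(k[:,1],[2,98]),"mark",(X[mk].mean(0)[:2]-c)@U.T)
E
python3 f.py f1
```

```text
board ((551.7179565429688, -93.69139099121094), (133.1415557861328, 473.60992431640625), 8.018125534057617)
collar top ((511.155517578125, 76.03824615478516), 27.855846405029297)
post ((511.4341735839844, 76.48170471191406), 11.68919563293457) 373
red ptr top 535
mark [504.08 128.74  21.94] 113
grip top rect ((540.6535034179688, -139.45938110351562), (58.60359573364258, 19.65406036376953), 8.613810539245605) 1083
tab [465.63  84.51  40.41] 137
tab dir 170.06297362232226
7.3 ptr x [46.47 84.89] y [-111.48 -103.46  -94.51] tip [  49.24 -103.19] grip x [-25.96  29.47] y [-226.7  -208.62] mark [-0.65 52.77]
7.9 ptr x [45.37 83.79] y [-112.3  -103.97  -95.14] tip [  48.15 -103.89] grip x [-28.23  27.2 ] y [-226.65 -208.65] mark [-0.1  52.77]
8.5 ptr x [44.3  82.72] y [-113.07 -104.52  -95.76] tip [  47.06 -104.47] grip x [-30.48  24.91] y [-226.75 -208.58] mark [ 0.45 52.77]
```

View pics/f1.png

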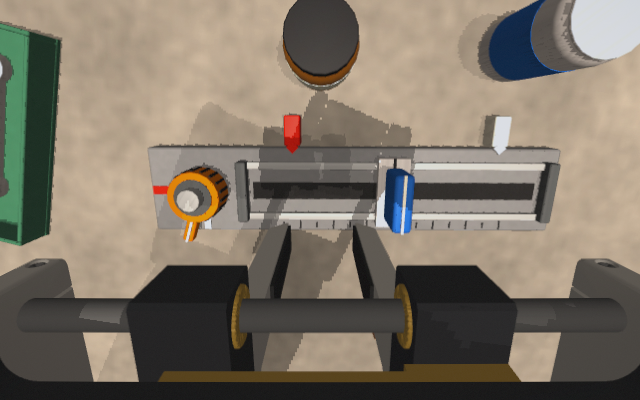

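The wrist view shows the red pointer's tip at (292,152), the white pointer at (500,150), the grip at (400,200) and the tab at (190,235), on the open side. The jig's yaw is about 8.0°, and the grip must go 113.7 mm along +y.

```bash
python3 -c "
from h import *
plan([.5409,-.1395,.12],8.0)"
```

```text
slide [-13.   81.3  81.8] rot [-0.  0. -0.] dist 116.1 t 17.9
```

>>> step_arm(
  motion=[
    {"slide":[-5,30,10],"rotation":[0,0,0]},
    {"slide":[-9,60,25],"rotation":[0,0,0]},
    {"slide":[-13,81,50],"rotation":[0,0,0]},
    {"slide":[-13,81,82],"rotation":[0,0,0]},
    {"slide":[-13,81,82],"rotation":[0,0,0]},
    {"slide":[-13,81,110],"rotation":[0,0,0]},
    {"slide":[-13,81,138],"rotation":[0,0,0]},
    {"slide":[-13,81,149],"rotation":[0,0,0]},
    {"slide":[-13,81,149],"rotation":[0,0,0]},
  ],
  grip=0.5,
)

```text
time_s: 19.02
tcp_pos: [0.5409, -0.1404, 0.0179]
eef_rot: [0.998, 0.069, -0.0, -0.0]
contact_force: [-0.6, -0.8, 0.6]
gripper_width: 0.0469
```

>>> step_arm(
  motion=[
    {"slide":[0,0,0],"rotation":[0,0,0]},
    {"slide":[0,0,0],"rotation":[0,0,0]},
    {"slide":[0,0,0],"rotation":[0,0,0]},
    {"slide":[0,0,0],"rotation":[0,0,0]},
    {"slide":[0,0,0],"rotation":[0,0,0]},
    {"slide":[0,0,0],"rotation":[0,0,0]},
    {"slide":[0,0,0],"rotation":[0,0,0]},
  ],
  grip=0.0,
  newtons=20,
)

```text
time_s: 19.9
tcp_pos: [0.5413, -0.1408, 0.0184]
eef_rot: [0.998, 0.068, 0.001, -0.0]
contact_force: [-0.6, 2.5, 5.8]
gripper_width: 0.0198
```

```bash
python3 f.py f2|egrep "grip|post"; python3 -c "
from h import *
s=telemetry.sense();print(s['tcp_pos'])
plan([.5251,-.0269,.053],8.0)"
```

```text
post ((0.0, 0.0), 0.0) 0
grip top rect ((544.200927734375, -138.80140686035156), (41.0640869140625, 53.76848220825195), 77.11135864257812) 3740
7.3 ptr x [46.95 85.87] y [-111.05 -102.98  -93.92] tip [  49.71 -102.35] grip x [-18.07  30.43] y [-234.77 -203.39] mark [nan nan]
7.9 ptr x [45.87 84.79] y [-111.73 -103.64  -94.72] tip [  48.64 -102.87] grip x [-20.34  28.14] y [-234.88 -203.51] mark [nan nan]
8.5 ptr x [44.79 83.71] y [-112.52 -104.37  -95.42] tip [  47.56 -103.51] grip x [-22.62  25.88] y [-234.97 -203.6 ] mark [nan nan]
[ 0.54135038 -0.14078872  0.01841948]
slide [  -0.6 -115.     0.9] rot [ 0.  -0.1 -0.2] dist 115.0 t 19.95f.py:14: RuntimeWarning: Mean of empty slice.
  mk=red&(z<26)&(y>90)&(z>18); print("mark",X[mk].mean(0),mk.sum())
  ret = um.true_divide(
f.py:16: RuntimeWarning: Mean of empty slice.
  tab=reg&(z>38)&(z<45)&(np.hypot(x-512,y-76)>33)&(np.hypot(x-512,y-76)<70)&(S>100); t=X[tab]; print("tab",t.mean(0),tab.sum())
f.py:24: RuntimeWarning: Mean of empty slice.
  print(yaw,"ptr x",np.percentile(q[:,0],[1,99]),"y",np.percentile(q[:,1],[1,50,99]),"tip",tip.mean(0),"grip x",np.percentile(k[:,0],[2,98]),"y",np.percentile(k[:,1],[2,98]),"mark",(X[mk].mean(0)[:2]-c)@U.T)
```

The grip is held at 19.8 mm. I slide it 114 mm and hold there to check.

>>> step_arm(
  motion=[
    {"slide":[0,-6,0],"rotation":[0,0,0]},
    {"slide":[0,-20,0],"rotation":[0,0,0]},
    {"slide":[0,-36,0],"rotation":[0,0,0]},
    {"slide":[0,-52,0],"rotation":[0,0,0]},
    {"slide":[0,-68,0],"rotation":[0,0,0]},
    {"slide":[0,-84,0],"rotation":[0,0,0]},
    {"slide":[0,-98,0],"rotation":[0,0,0]},
    {"slide":[0,-109,0],"rotation":[0,0,0]},
    {"slide":[0,-114,0],"rotation":[0,0,0]},
    {"slide":[0,-114,0],"rotation":[0,0,0]},
  ],
)

```text
time_s: 21.2
tcp_pos: [0.5259, -0.0271, 0.0184]
eef_rot: [0.998, 0.069, 0.001, 0.0]
contact_force: [0.1, -0.4, 6.4]
gripper_width: 0.02
```

>>> step_arm(
  motion=[
    {"slide":[0,0,0],"rotation":[0,0,0]},
    {"slide":[0,0,0],"rotation":[0,0,0]},
  ],
)

```text
time_s: 21.45
tcp_pos: [0.5259, -0.0271, 0.0184]
eef_rot: [0.998, 0.069, 0.001, -0.0]
contact_force: [0.1, 1.5, 5.7]
gripper_width: 0.0198
```

```bash
sed -i '/^c=np/,/^if po/c c=np.array([511.3,76.3])' f.py; cat >> f.py <<'E'
b=(H>100)&(H<130)&(S>120)&reg&(z>60)&(z<84)
for yaw in (8.0,):
    a=np.radians(yaw); U=np.array([[np.cos(a),np.sin(a)],[-np.sin(a),np.cos(a)]]); k=(X[reg&(z>30)&(z<40)&(S<60)][:,:2]-c)@U.T; k=k[(k[:,1]<-60)&(k[:,1]>-170)&(abs(k[:,0])<40)]
    print("carriage y",np.percentile(k[:,1],[2,98]) if len(k) else 0)
E
python3 f.py f3 2>/dev/null; python3 -c "
from h import *
plan([.5251,-.0269,.053],8.0)"
```

```text
board ((561.0770263671875, -58.74290466308594), (161.7935333251953, 407.6602478027344), 7.697849750518799)
collar top ((511.1488952636719, 76.33590698242188), 28.066652297973633)
post ((511.0245056152344, 76.30465698242188), 12.413908958435059) 1299
red ptr top 1598
mark [503.88 132.18  21.71] 175
grip top rect ((529.7596435546875, -29.690364837646484), (53.37586975097656, 40.95050811767578), 28.763656616210938) 3722
tab [466.86  84.    40.51] 204
tab dir 170.16765992498495
7.3 ptr x [46.76 85.56] y [-111.43 -102.88  -93.83] tip [  49.46 -103.05] grip x [-19.4  29. ] y [-121.07  -89.53] mark [-0.26 56.37]
7.9 ptr x [45.66 84.49] y [-112.14 -103.63  -94.66] tip [  48.37 -103.56] grip x [-20.49  27.91] y [-121.18  -89.64] mark [ 0.33 56.37]
8.5 ptr x [44.55 83.41] y [-112.84 -104.19  -95.48] tip [  47.29 -104.19] grip x [-21.59  26.81] y [-121.28  -89.74] mark [ 0.92 56.36]
carriage y [-122.84  -87.85]
slide [-0.8 -0.3  0.9] rot [-0.  -0.1 -0.1] dist 1.2 t 21.5
```

View pics/f3.png

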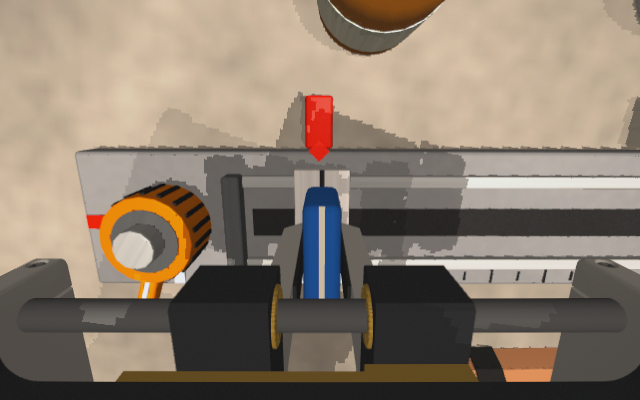

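The red pointer's tip is at (319,160), and the carriage's black centre mark is at (322,170–187). I'll compare the two by ray onto their own planes.

```bash
python3 - <<'E'
from h import *
s=vision.snapshot("wrist"); im=s["color"].astype(int)
c=np.array([.5113,.0763])
red=(im[...,0]>110)&(im[...,1]<60)&(im[...,2]<60); red[:, :280]=0; red[:,360:]=0
v,u=np.nonzero(red[:175]); vm=v.max(); tip=[u[v>=vm-2].mean(),vm]
dk=[]
for r in range(172,184):
    row=im[r,305:340].sum(1); k=np.nonzero(row<row.min()+60)[0]+305; dk.append([k.mean(),r])
bl=[]
for r in range(215,260,5):
    row=im[r,312:332].min(1); k=np.nonzero(row>row.max()-25)[0]+312; bl.append([k.mean(),r])
print("tip",tip,"dark",np.round(dk,1).tolist(),"white",np.round(bl,1).tolist())
for yaw in (7.5,8,8.5):
    a=np.radians(yaw); U=np.array([[np.cos(a),np.sin(a)],[-np.sin(a),np.cos(a)]])
    f=lambda p,z:(((onplane(s,p,z)[:,:2]-c)@U.T)*1000).round(1)
    print(yaw,"tip",f([tip],.025),"mark",f([dk[2],dk[-2]],.037).tolist(),"line",f([bl[0],bl[-1]],.085).tolist())
X=cloud(s)[...,2]; print(X[172:184:4,315:330:5].round(4), X[155:160,319].round(3))
E
```

```text
tip [np.float64(318.5), np.int64(160)] dark [[321.5, 172.0], [321.5, 173.0], [321.5, 174.0], [321.5, 175.0], [321.5, 176.0], [321.5, 177.0], [321.5, 178.0], [321.5, 179.0], [321.5, 180.0], [321.5, 181.0], [321.5, 182.0], [321.5, 183.0]] white [[321.5, 215.0], [321.5, 220.0], [321.5, 225.0], [321.5, 230.0], [321.5, 235.0], [321.5, 240.0], [321.5, 245.0], [321.5, 250.0], [321.5, 255.0]]
7.5 tip [[  44.5 -103. ]] mark [[37.3, -105.0], [32.2, -105.1]] line [[25.5, -105.1], [4.1, -105.2]]
8 tip [[  43.6 -103.4]] mark [[36.4, -105.3], [31.2, -105.3]] line [[24.6, -105.3], [3.2, -105.2]]
8.5 tip [[  42.7 -103.7]] mark [[35.5, -105.7], [30.3, -105.6]] line [[23.7, -105.5], [2.3, -105.3]]
[[0.0372 0.0369 0.0364]
 [0.0363 0.0377 0.0357]
 [0.0374 0.037  0.0368]] [0.024 0.025 0.024 0.024 0.024]
```

Tip at −103.4, mark and line at −105.3, so it needs 1.9 mm more.

>>> step_arm(
  motion=[
    {"slide":[0,-1,0],"rotation":[0,0,0]},
    {"slide":[0,-1.9,0],"rotation":[0,0,0]},
    {"slide":[0,-1.9,0],"rotation":[0,0,0]},
  ],
)

```text
time_s: 21.92
tcp_pos: [0.5257, -0.0261, 0.0184]
eef_rot: [0.998, 0.069, 0.001, 0.001]
contact_force: [0.7, -1.6, 5.7]
gripper_width: 0.0199
```

>>> step_arm(
  motion=[
    {"slide":[0,0,0],"rotation":[0,0,0]},
    {"slide":[0,0,0],"rotation":[0,0,0]},
    {"slide":[0,0,0],"rotation":[0,0,0]},
    {"slide":[0,0,-20],"rotation":[0,0,0]},
    {"slide":[0,0,-50],"rotation":[0,0,0]},
    {"slide":[0,0,-90],"rotation":[0,0,0]},
    {"slide":[0,0,-90],"rotation":[0,0,0]},
    {"slide":[0,0,-90],"rotation":[0,0,0]},
  ],
  grip=0.45,
)

```text
time_s: 22.92
tcp_pos: [0.524, -0.0258, 0.1067]
eef_rot: [0.998, 0.068, -0.001, -0.0]
contact_force: [-0.5, -0.7, -0.4]
gripper_width: 0.0424
```

```bash
cat > g.py <<'E'
from h import *
import sys
s=vision.snapshot("wrist"); save(s,sys.argv[1]); X=cloud(s)*1000; c=np.array([511.3,76.3])
hsv=cv2.cvtColor(s["color"],cv2.COLOR_RGB2HSV).astype(int); im=s["color"].astype(int)
a=np.radians(8); U=np.array([[np.cos(a),np.sin(a)],[-np.sin(a),np.cos(a)]]); k=(X[...,:2]-c)@U.T; z=X[...,2]
m=(z>81)&(z<89)&(abs(k[...,0])<36)&(abs(k[...,1]+104)<40); print("grip top y",np.percentile(k[m][:,1],[1,99]),m.sum())
w=m&(hsv[...,1]<60)&(hsv[...,2]>150); print("line",k[w].mean(0),w.sum())
m=(z>33)&(z<40)&(k[...,0]>31)&(k[...,0]<42)&(abs(k[...,1]+104)<40); print("carriage y",np.percentile(k[m][:,1],[1,99]),m.sum())
red=(im[...,0]>110)&(im[...,1]<60)&(im[...,2]<60)&(k[...,1]<-60)&(z<33); q=k[red]; lo=q[q[:,0]<np.percentile(q[:,0],3)]; 
b=q[(q[:,0]>50)&(q[:,0]<75)]; print("tip",lo.mean(0),"body y",np.percentile(b[:,1],[2,98]))
v,u=np.nonzero(red); vm=v.max(); p=onplane(s,[[u[v>=vm-1].mean(),vm]],.025)[0][:2]*1000; print("tip ray",(p-c)@U.T)
E
python3 g.py g1
```

```text
grip top y [-113.79476362  -94.80595039] 1691
line [  -0.41918868 -104.18028415] 216
carriage y [-121.61301122  -87.08532795] 349
tip [  45.65166488 -103.17829347] body y [-111.78097734  -95.11244628]
tip ray [  42.83329438 -103.10561269]
```

The grip was let go about 1 mm short (line −104.2, tip −103.2). I regrip for a small correction; there is plenty of time.

>>> step_arm(
  motion=[
    {"slide":[1,-0.5,30],"rotation":[0,0,0]},
    {"slide":[1,-0.5,65],"rotation":[0,0,0]},
    {"slide":[1,-0.5,84],"rotation":[0,0,0]},
    {"slide":[1,-0.5,88],"rotation":[0,0,0]},
    {"slide":[1,-0.5,88],"rotation":[0,0,0]},
  ],
)

```text
time_s: 23.6
tcp_pos: [0.5251, -0.0253, 0.0189]
eef_rot: [0.998, 0.068, -0.001, -0.0]
contact_force: [-0.5, 0.5, 0.2]
gripper_width: 0.0422
```

>>> step_arm(
  motion=[
    {"slide":[0,0,0],"rotation":[0,0,0]},
    {"slide":[0,0,0],"rotation":[0,0,0]},
    {"slide":[0,0,0],"rotation":[0,0,0]},
    {"slide":[0,0,0],"rotation":[0,0,0]},
    {"slide":[0,0,0],"rotation":[0,0,0]},
    {"slide":[0,0,0],"rotation":[0,0,0]},
  ],
  grip=0.0,
)

```text
time_s: 24.35
tcp_pos: [0.5265, -0.0257, 0.0204]
eef_rot: [0.998, 0.068, 0.001, 0.0]
contact_force: [-0.5, -0.8, 4.9]
gripper_width: 0.02
```

```bash
python3 g.py g2
```

```text
grip top y [-122.56291347  -85.04647452] 3633
line [   4.47064586 -103.89043598] 542
carriage y [-121.72925957  -86.32352008] 711
tip [  45.68969174 -103.53427195] body y [-111.77040779  -95.23747722]
tip ray [  43.50507674 -103.37870004]
```

That leaves about 0.5 mm (line −103.9, tip −103.4), which is good enough. I release and go to the collar.

>>> step_arm(
  motion=[
    {"slide":[0,0,0],"rotation":[0,0,0]},
    {"slide":[0,0,0],"rotation":[0,0,0]},
    {"slide":[0,0,0],"rotation":[0,0,0]},
    {"slide":[0,0,-20],"rotation":[0,0,0]},
    {"slide":[0,0,-50],"rotation":[0,0,0]},
    {"slide":[0,0,-90],"rotation":[0,0,0]},
    {"slide":[0,0,-110],"rotation":[0,0,0]},
    {"slide":[0,0,-110],"rotation":[0,0,0]},
  ],
  grip=0.45,
)

```text
time_s: 25.4
tcp_pos: [0.5273, -0.0257, 0.1313]
eef_rot: [0.998, 0.068, 0.002, 0.001]
contact_force: [0.7, 0.2, 0.0]
gripper_width: 0.0425
```

```bash
python3 g.py g3; python3 f.py f4 2>/dev/null|egrep "tab|post|collar"; python3 -c "
from h import *
print(telemetry.sense()['qpos'])
plan([.5113,.0763,.14],48)
plan([.5113,.0763,.14],8)"
```

```text
grip top y [-113.42648927  -94.42040632] 1395
line [  -0.28846328 -103.73688266] 196
carriage y [-121.69195352  -87.07730224] 287
tip [  45.91795838 -103.47318236] body y [-111.99870494  -94.91678709]
tip ray [  43.31197055 -102.90840988]
collar top ((511.0606384277344, 76.40320587158203), 27.832164764404297)
post ((511.1298522949219, 76.34832763671875), 11.603096008300781) 481
tab [465.72  84.39  40.39] 184
tab dir 169.9299582377054
[-2.12803248e-01  1.41828822e-01  1.70634160e+00  1.88676914e-05
  1.29485341e+00  1.22087390e+00]
slide [   0.3 -102.5   24.1] rot [ -0.1   0.1 -40.1] dist 105.3 t 25.5
slide [   0.3 -102.5   24.1] rot [-0.   0.1 -0.1] dist 105.3 t 25.5
```

>>> step_arm(
  motion=[
    {"slide":[0,-30,0],"rotation":[0,0,-8]},
    {"slide":[0,-60,5],"rotation":[0,0,-16]},
    {"slide":[0,-90,15],"rotation":[0,0,-24]},
    {"slide":[0,-102.5,24],"rotation":[0,0,-32]},
    {"slide":[0,-102.5,24],"rotation":[0,0,-40]},
    {"slide":[0,-102.5,24],"rotation":[0,0,-40]},
    {"slide":[0,-102.5,24],"rotation":[0,0,-40]},
  ],
  grip=0.85,
)

```text
time_s: 26.38
tcp_pos: [0.5111, 0.076, 0.1046]
eef_rot: [0.915, 0.405, -0.001, -0.0]
contact_force: [0.0, 0.1, -0.5]
gripper_width: 0.0799
```

```bash
python3 -c "
from h import *
plan([.5112,.0763,.047],48)"
```

```text
slide [ 0.4  0.  93.1] rot [-0.1  0.1 -0.3] dist 93.1 t 26.375
```

>>> step_arm(
  motion=[
    {"slide":[0,0,30],"rotation":[0,0,0]},
    {"slide":[0,0,60],"rotation":[0,0,0]},
    {"slide":[0,0,82],"rotation":[0,0,0]},
    {"slide":[0,0,90],"rotation":[0,0,0]},
    {"slide":[0,0,93],"rotation":[0,0,0]},
    {"slide":[0,0,93],"rotation":[0,0,0]},
  ],
)

```text
time_s: 27.12
tcp_pos: [0.5125, 0.076, 0.0133]
eef_rot: [0.914, 0.405, 0.001, 0.0]
contact_force: [0.0, 0.0, -0.0]
gripper_width: 0.0802
```

>>> step_arm(
  motion=[
    {"slide":[0,0,0],"rotation":[0,0,0]},
    {"slide":[0,0,0],"rotation":[0,0,0]},
    {"slide":[0,0,0],"rotation":[0,0,0]},
    {"slide":[0,0,0],"rotation":[0,0,0]},
    {"slide":[0,0,0],"rotation":[0,0,0]},
    {"slide":[0,0,0],"rotation":[0,0,0]},
  ],
  grip=0.0,
  newtons=20,
)

```text
time_s: 27.88
tcp_pos: [0.5105, 0.0776, 0.0129]
eef_rot: [0.914, 0.405, -0.001, -0.002]
contact_force: [-4.3, 4.1, 5.0]
gripper_width: 0.0549
```

The collar is gripped at 55 mm. I turn 60° clockwise and measure.

>>> step_arm(
  motion=[
    {"slide":[0,0,0],"rotation":[0,0,7]},
    {"slide":[0,0,0],"rotation":[0,0,15]},
    {"slide":[0,0,0],"rotation":[0,0,23]},
    {"slide":[0,0,0],"rotation":[0,0,31]},
    {"slide":[0,0,0],"rotation":[0,0,39]},
    {"slide":[0,0,0],"rotation":[0,0,47]},
    {"slide":[0,0,0],"rotation":[0,0,54]},
    {"slide":[0,0,0],"rotation":[0,0,60]},
    {"slide":[0,0,0],"rotation":[0,0,60]},
    {"slide":[0,0,0],"rotation":[0,0,60]},
  ],
)

```text
time_s: 29.12
tcp_pos: [0.5105, 0.0777, 0.0129]
eef_rot: [0.994, -0.106, -0.001, -0.001]
contact_force: [-4.6, 4.6, 5.4]
gripper_width: 0.0552
```

```bash
cat > t.py <<'E'
from h import *
import sys
c=np.array([511.2,76.3])
for n in ["scene","side","wrist"]:
    s=vision.snapshot(n); save(s,sys.argv[1]+n); X=cloud(s)*1000; d=X[...,:2]-c; r=np.hypot(d[...,0],d[...,1]); z=X[...,2]
    S=cv2.cvtColor(s["color"],cv2.COLOR_RGB2HSV)[...,1]
    m=(z>37.5)&(z<45)&(r>33)&(r<66)
    if m.sum()>4:
        t=d[m]; print(n,m.sum(),"mean",t.mean(0),"dir",np.degrees(np.arctan2(t.mean(0)[1],t.mean(0)[0])),"rmax",r[m].max(),
          "far dir",np.degrees(np.arctan2(*t[r[m]>45].mean(0)[::-1])))
    hs=cv2.cvtColor(s["color"],cv2.COLOR_RGB2HSV); red=((hs[...,0]<5)|(hs[...,0]>175))&(hs[...,1]>150)&(r<75)&(z<27)&(z>18)&(r>30)
    if red.sum(): t=d[red].mean(0); print("  red mark dir",np.degrees(np.arctan2(t[1],t[0])),red.sum())
E
python3 t.py t1; python3 -c "
from h import *
plan([.5112,.0763,.047],-12)"
```

```text
scene 51 mean [-6.6721354  18.74917002] dir 109.5887612512031 rmax 59.15717618628157 far dir 111.14992855749603
  red mark dir 97.31313573713558 27
side 19 mean [ -3.49745177 -29.62960768] dir -96.73199057988334 rmax 60.45424675353672 far dir -99.37935903367459
wrist 81 mean [-14.12648442  34.08163305] dir 112.51350113037354 rmax 43.63741000388782 far dir nan
  red mark dir 94.34472716414773 16
slide [0.9 1.2 1.4] rot [-0.1  0.2 -0.2] dist 2.1 t 29.275t.py:10: RuntimeWarning: Mean of empty slice.
  "far dir",np.degrees(np.arctan2(*t[r[m]>45].mean(0)[::-1])))
  ret = um.true_divide(
```

The tab is at about 110–111° and the target is 98°, so 12° more.

>>> step_arm(
  motion=[
    {"slide":[0,0,0],"rotation":[0,0,6]},
    {"slide":[0,0,0],"rotation":[0,0,12]},
    {"slide":[0,0,0],"rotation":[0,0,12]},
    {"slide":[0,0,0],"rotation":[0,0,12]},
  ],
)

```text
time_s: 29.78
tcp_pos: [0.5106, 0.0777, 0.0129]
eef_rot: [0.978, -0.209, -0.001, -0.001]
contact_force: [-4.6, 4.2, 4.9]
gripper_width: 0.0548
```

>>> step_arm(
  motion=[
    {"slide":[0,0,0],"rotation":[0,0,0]},
    {"slide":[0,0,0],"rotation":[0,0,0]},
    {"slide":[0,0,0],"rotation":[0,0,0]},
    {"slide":[0,0,-20],"rotation":[0,0,0]},
    {"slide":[0,0,-60],"rotation":[0,0,0]},
    {"slide":[0,0,-110],"rotation":[0,0,0]},
    {"slide":[-20,30,-140],"rotation":[0,0,-10]},
    {"slide":[-40,60,-150],"rotation":[0,0,-20]},
    {"slide":[-40,60,-150],"rotation":[0,0,-30]},
    {"slide":[-40,60,-150],"rotation":[0,0,-30]},
  ],
  grip=0.85,
)

```text
time_s: 31.02
tcp_pos: [0.4507, 0.0374, 0.1629]
eef_rot: [0.999, 0.05, 0.0, 0.0]
contact_force: [0.4, 0.4, 1.0]
gripper_width: 0.0798
```

```bash
python3 t.py t2; python3 g.py g4; cp pics/t2wrist.png pics/t2w.png
```

```text
scene 61 mean [ 1.5632964  23.62568889] dir 86.21429434856418 rmax 59.05183912304671 far dir 77.9920712603839
  red mark dir 94.97024611305812 7
side 44 mean [-5.90419956 13.056141  ] dir 114.33325742189376 rmax 60.74452452177057 far dir 110.4961830305449
  red mark dir 102.67828569952438 1
wrist 302 mean [-6.44814214 45.33189316] dir 98.09561245728375 rmax 60.15242595415321 far dir 97.80567152213554
grip top y [-113.11178201  -94.21456861] 1386
line [  -0.59761725 -103.86439206] 220
carriage y [-121.46270698  -86.58892408] 252
tip [  49.6981553  -100.59930576] body y [-111.28260935  -94.7670914 ]
tip ray [  44.58220861 -101.50746054]
```

View pics/t2w.png

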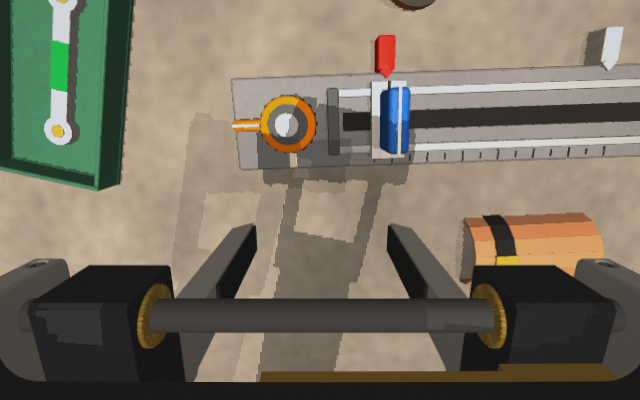

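The wrist view shows the tab at (245,125) lying over the red mark. The grip's line is level with the red pointer at (386,75), the bar is in the tray, and the gripper is clear. One quick check of the bystanders, then I hand in.

```bash
python3 a.py | egrep "^(jar|can|shell|bar) "; python3 -c "
from h import *
s=telemetry.sense(); print(s['time_s'],s['contact_force']); print(bot.job_done())"
```

```text
bar 0.93 [449. 222. 473. 271.] 503 med [0.5618 0.3278 0.0168] lo [0.4683 0.307  0.007 ] hi [0.6297 0.3489 0.0192]
jar 0.78 [282. 209. 311. 267.] 1475 med [ 0.6989 -0.0304  0.0816] lo [ 0.6558 -0.0617  0.0098] hi [ 0.7094 -0.0062  0.1163]
can 0.63 [188. 198. 224. 261.] 1716 med [ 0.7339 -0.2275  0.0925] lo [ 0.6952 -0.2625  0.0098] hi [ 0.7464 -0.2095  0.1362]
shell 0.87 [239. 161. 296. 187.] 1223 med [ 0.4108 -0.2218  0.03  ] lo [ 0.3531 -0.2948  0.0021] hi [ 0.4339 -0.1548  0.0439]
bar 0.68 [223. 132. 288. 154.] 138 med [0.6034 0.3255 0.0159] lo [0.4599 0.3049 0.0048] hi [0.6256 0.3515 0.02  ]
jar 0.85 [350. 175. 379. 233.] 1514 med [ 0.662  -0.0578  0.0864] lo [ 0.6397 -0.0716  0.0103] hi [ 0.6969 -0.0167  0.1165]
can 0.56 [414. 232. 462. 297.] 2455 med [ 0.6948 -0.2547  0.1049] lo [ 0.6775 -0.2748  0.0007] hi [ 0.7531 -0.2116  0.1367]
shell 0.94 [231. 301. 316. 400.] 4488 med [ 0.3764 -0.2342  0.0359] lo [ 0.335  -0.2984  0.0048] hi [ 0.4252 -0.1581  0.045 ]
32.425 [-0.70388318 -0.28843477 -0.28079446]
the job is handed in; nothing more can be done
None
```

The job is done and handed in at 32.4 s, in the order asked; no verdict was reported.

- **Bar:** I lowered it into the green tray until it touched the floor, then let go. It lies flat there, with its top at 17 mm as expected.
- **Blue grip:** I slid it about 114 mm, then nudged it twice. Its centre line ended 0.3 to 0.8 mm short of the red pointer's tip by the closer views. The last, more distant view put the tip 2.4 to 3.3 mm ahead of the line. I judged that view less reliable, because the pointer's body measured only about 0.8 mm off in it.
- **Collar:** I turned it 72° clockwise. The wrist camera then put the tab at 98.1°, against a target of 98°. The scene and side cameras gave scattered tab angles because they saw too few points on it.
- **Bystanders:** The jar, can and shell show no movement beyond measuring noise. The gripper was open, clear of everything and reading almost no force.

**Early missed grasps:** the first two tries at the bar closed above it without touching it. All three cameras showed the real fingertips about 35 mm higher than the reported tool position, and I corrected for that from then on.

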